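Register a printing block against the sprung plunger

TASK

Slide the carriage along its rail from the middle to the station that has the register head (the grey bracket with the sprung plunger between two fixed stops, not the plain fence) until its detent clicks in. There, slide the lino block forward along the carriage deck, pressing the sprung plunger in until the block meets both fixed stops without slamming into them, and finish holding it there: the program ends with the gripper still pressing the block lightly but positively against the stops, block flat on the deck, carriage still in its detent, bystanders left alone.

Things in the scene. Friction and masses are not known exactly. Their poses are not given: they have to be found in the camera images.
- bed: Aluminium base plate, 210 (x) x 360 (y) x 12 mm, fixed to the table, with a steel rail along its own y. Origin on its underside below the rail's middle; its x points away from the robot (position, yaw vary). At y = +110 and -110 mm in its frame stand the register head and the plain fence; which is where varies.
- carriage (a joint): Carriage position along the bed's y, m: 0 (start) in the middle; detents at -0.11, 0, +0.11 (one outer one is the register head's station), end stops at +-0.133. At each detent a sprung ball draws the carriage in from about 3 mm either side; about 5 N along the rail moves it out; between them it slides with about 1 N and stays where left.
- carriage_deck (a point): Point on the carriage deck's top face over the rail, 36 mm above the table; moves with the carriage, axes as the bed's. The deck spans x = -112 to +50 mm of it, 80 mm wide. Two guides, 6 wide and 8 mm high, run along x, 58 mm apart inside, 70 mm outside; a 6 mm high lip lies at x = -66 mm.
- carriage_knob (a point): Centre of the top of the carriage's upright black knob, 74 mm above the table: a post 16 mm in diameter, 38 mm high above the deck, at x = -95 mm (towards the robot) of carriage_deck. The carriage can be moved by it.
- block: Loose printing block, wood with a brown lino top: 80 (x) x 55 (y) x 45 mm high, about 0.18 kg, on the slick deck (friction about 0.15) between the guides with 1.5 mm play each side. Origin at the centre of its underside; its x points along the deck to the head. It starts with its centre at x = -20 to -7 mm of carriage_deck; against the stops it is at +15 mm.
- head: Register head on the bed: grey bracket 64 mm wide, top 71 mm above the table, with a steel plunger between two stop bosses pointing to -x (the robot). Origin at the centre of its foot, 12 mm above the table, 85 mm beyond (+x) the rail. Axes parallel to the bed's; the carriage must stand on its y = 0. The other station's fence is a thin plain plate.
- stops: The head's two fixed stop bosses (steel, 13 mm diameter). Frame the same as head; their faces lie at x = -30 mm, y = +-19.5 mm, z = 46 mm in it (58 mm above the table).
- plunger (a joint): How far the sprung plunger is pressed in, m: 0 out, 0.014 when its tip is level with the stop faces (block on the stops). Its spring pushes back with 3 N at 0, rising to 6.5 N at 0.014, and drives the block back if it is let go.
- plunger_tip (a point): Tip of the 10 mm thick plunger; moves with it. When out, it stands 14 mm in front of the stop faces.
- yellow_bottle: Bystander: small yellow bottle, 29 mm wide, 73 mm high, standing loose on the bed's plate between the head and the fence. Origin at the centre of its underside.
- brayer: Bystander: rubber brayer, 151 x 118 x 38 mm, loose on the table at the front left.
- tube: Bystander: squeezed paint tube, 38 x 136 x 27 mm, loose at the left.
- small_cup: Bystander: small white lidded cup, 56 mm wide, 44 mm high, loose at the right.
- jar: Bystander: white paint jar, 70 mm wide, 83 mm high, loose at the right.

How it is judged:
By the outcome, as a careful person would: the job done as asked, in the order asked, and still so for the second after the job is handed in, while the arm keeps its last pose, push and grip.
It also fails if it takes over 64 s, if anything falls off the work surface, if the arm or the gripper's body presses on something with over 40 N, if the wrist force passes 120 N, or if a joint passes its speed limit or range.

ROBOT

A 6-joint arm with a two-finger parallel gripper is mounted at the origin on a cart in front of the work surface, level with it; the furniture and walls round the work are solid. World frame = base frame: x ahead of the robot, y to its left, z up, the work surface at z = 0. Lengths are in m, angles in degrees, forces in N, time in s.
With the tool pointing down it reaches from about 0.275 to 0.725 m from the base axis. Payload 5.6 kg.
Tool frame: the origin (TCP) lies at the very end of the fingers, on their centre line; the grasp point (between the pads) lies 19 mm behind it; z points along the fingers, y is the line along which they close (so a half turn about z gives the same grasp; the last joint's range is limited). The gripper opens to 85 mm and grips with 20 to 120 N. Pads are 22 mm wide; open, the fingers measure 114 mm over their backs; the gripper's body (76 mm by 85 mm) begins 54 mm behind the grasp point. The pads swing forward as they close: fully open they stand 13 mm farther back than shut.
Start: joints at [-47.865, 14.616, 6.199, 0, -81.583, -16.306], TCP at [0.24, -0.495, 0.194] pointing down, gripper open.
Joint ranges: [-168.99, 168.99], [-69.2, 112.95], [-62.41, 85.93], [-164.36, 98.24], [-168.68, -3.75], [-174.98, 174.98]. Speed limits (degrees/s): [147.25, 147.25, 180, 180, 180, 180].

INTERFACE

Orientations are given as [roll, pitch, yaw] about the fixed x, y, z axes, in that order (R = Rz(yaw) Ry(pitch) Rx(roll)).
In Python, from rig import robot, effector, kin, status, eyes gives the robot as it stands. Calls block until the motion is done:
- robot.move_ptp(position, orientation): joint-space move of the TCP to a pose.
- robot.move_linear(position, orientation=None, rate=0.15): straight line of the TCP; orientation=None keeps the orientation; rate is the mean speed in m/s.
- robot.movej(angles): joint-space move.
- effector.set_gripper(opening, grasp_force=None): finger opening in m; grasp_force is the grip in N (None keeps the last); returns when the fingers have stopped.
- robot.sleep(seconds).
- kin.ik(position, orientation): joint angles nearest the present ones, or None.
- status.get_state(): the state.
- eyes.get_image(name): name is "scene" or "top" or "wrist"; returns a dict with "image" (480x640x3 uint8, blue, green, red), "fovy" (degrees; the focal length in pixels is half the picture's height over the tangent of half this angle, whatever the lens; pixels are square), "cx", "cy" (the principal point, pixels), "origin" and "attitude" of the camera in the world. Camera axes: x right, y down, z forward; pixel columns grow to the right and rows downward; lengths in m; the calibration is good to about 2 mm. The wrist camera is an equidistant fisheye: a pixel r from the principal point sees the ray r / f radians off the axis. A picture is of the moment at which its call begins. There is no depth.
A pose or a line that the arm cannot do raises robot.Unreachable and nothing moves.
- robot.job_done(): hands the job in; it is judged then, once.
The state is a dict: "clock": time; "joints": joint angles; "dq": joint speeds; "joint_efforts": joint torques, N m; "position": TCP position; "tcp_rot": TCP orientation; "wrist_force": force on the tool from outside, world axes, zero at the start; "moment": the same for the moment, N m; "grip_width": finger opening in m; "gripper_force": force on a finger pad.
Only numpy, scipy, OpenCV 4.12 (cv2) and the standard library are available. Lean on these libraries where they do the work, as an engineer would, in place of code of your own. Each camera call takes 0.05 s, during which the arm holds its last target. There are 200 camera calls.

## Working session

There is one attempt and no reset: what is moved stays moved. The work goes in short steps, each a Python script; the robot and the scene stay as the last script left them, time stands still between calls to the robot, and variables do not carry over. Pictures are saved under pics/ and viewed, at most 10 in all, crops included, and the job is handed in when it is done.

```bash
mkdir -p pics; ls
python3 - <<'E'
from rig import robot, effector, kin, status, eyes
import cv2,json
for n in("scene","top"):
    d=eyes.get_image(n); cv2.imwrite(f"pics/{n}0.png",d["image"])
    print(n,{k:v for k,v in d.items() if k!="image"})
print(status.get_state())
E
```

```text
pics
scene {'fovy': 57.20558244717221, 'cx': 315.16994799584063, 'cy': 243.8540733195455, 'origin': array([0.19406888, 0.55573483, 0.83513716]), 'attitude': array([-138.96725959,   -0.40714214, -147.81565682])}
top {'fovy': 53.01963596552617, 'cx': 314.2579159728053, 'cy': 242.78095496133963, 'origin': array([ 0.42608639, -0.00901618,  1.23770198]), 'attitude': array([-174.79279928,    0.57701138,  -89.105499  ])}
{'clock': 0.1, 'joints': array([-4.78681228e+01,  1.46509463e+01,  6.13945973e+00, -2.21498061e-02,
       -8.15816831e+01, -1.63078564e+01]), 'dq': array([ 0.02526351, -0.06659698,  0.15899284,  0.08990262,  0.06628297,
       -0.01875341]), 'joint_efforts': array([-2.60820118e-03, -3.87598801e+01,  2.38475311e+01,  5.37805259e+00,
       -3.81103702e-03,  1.69396102e-06]), 'position': array([ 0.23942926, -0.49461722,  0.1932893 ]), 'tcp_rot': array([ 1.79904427e+02, -5.13753799e-03, -1.54179236e+02]), 'wrist_force': array([-0.45810294,  0.55299571,  0.27953212]), 'moment': array([ 0.02486158,  0.00818267, -0.00975019]), 'gripper_force': 0.0, 'grip_width': 0.08580806653991305}
```

View pics/top0.png

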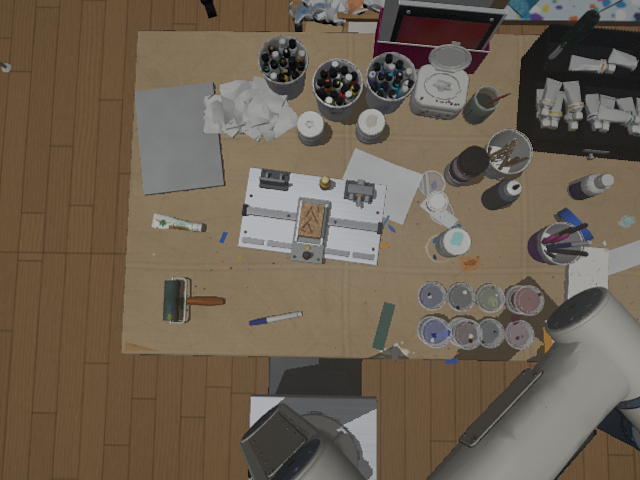

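View pics/scene0.png

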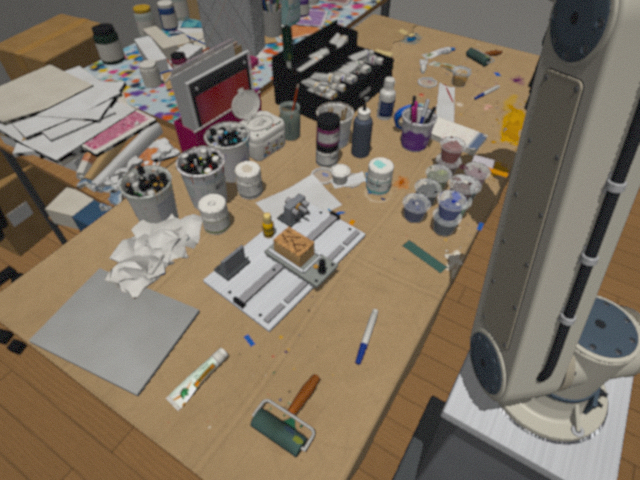

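Top view: the bed spans about (240,170)–(386,265). The register head is at (360,190), the -y station. The fence is at (275,180), the block at (312,220), the knob at (306,255) and the bottle at (325,183). The scene view agrees.

```bash
cat > h.py <<'E'
import numpy as np, cv2
from scipy.spatial.transform import Rotation as R
from rig import robot, effector, kin, status, eyes
def ray(d,u,v,fish=False):
    f=240/np.tan(np.radians(d["fovy"]/2)); a=np.array([u-d["cx"],v-d["cy"]])/f
    if fish:
        t=np.linalg.norm(a); a=a/max(t,1e-9); r=np.array([*(a*np.sin(t)),np.cos(t)])
    else: r=np.array([*a,1.])
    return R.from_euler("xyz",d["attitude"],degrees=True).apply(r)
def onz(d,u,v,z,fish=False):
    r=ray(d,u,v,fish); o=d["origin"]; return o+r*(z-o[2])/r[2]
E
python3 - <<'E'
from h import *
d=eyes.get_image("top"); im=d["image"]
x0,y0,x1,y1=225,155,400,280
c=cv2.resize(im[y0:y1,x0:x1],None,fx=4.5,fy=4.5,interpolation=cv2.INTER_CUBIC); cv2.imwrite("pics/topcrop.png",c)
hsv=cv2.cvtColor(im,cv2.COLOR_BGR2HSV)
m=np.zeros(im.shape[:2],np.uint8); m[y0:y1,x0:x1]=((hsv[...,2]>150)&(hsv[...,1]<40))[y0:y1,x0:x1]*255
m[:,388:]=0
n,l,s,ce=cv2.connectedComponentsWithStats(m)
for i in np.argsort(-s[1:,4])[:5]+1: print(s[i],ce[i])
b=((hsv[...,0]>5)&(hsv[...,0]<22)&(hsv[...,1]>95)).astype(np.uint8)*255
b[:195]=0;b[245:]=0;b[:,:295]=0;b[:,332:]=0
rr=cv2.minAreaRect(cv2.findNonZero(b)); print(rr); print("block",onz(d,*rr[0],0.081))
E
```

```text
[ 245  155  143   68 4498] [326.69208537 191.01889729]
[ 238  215   58   38 1458] [266.62894376 231.81481481]
[ 325  226   55   39 1398] [352.527897   243.38555079]
[295 201   7  40  72] [297.97222222 220.88888889]
[304 238  19   8  32] [315.8125 242.5625]
((310.63995361328125, 220.0199737548828), (21.637468338012695, 31.254121780395508), 8.130102157592773)
block [0.58659363 0.01391456 0.081     ]
```

View pics/topcrop.png

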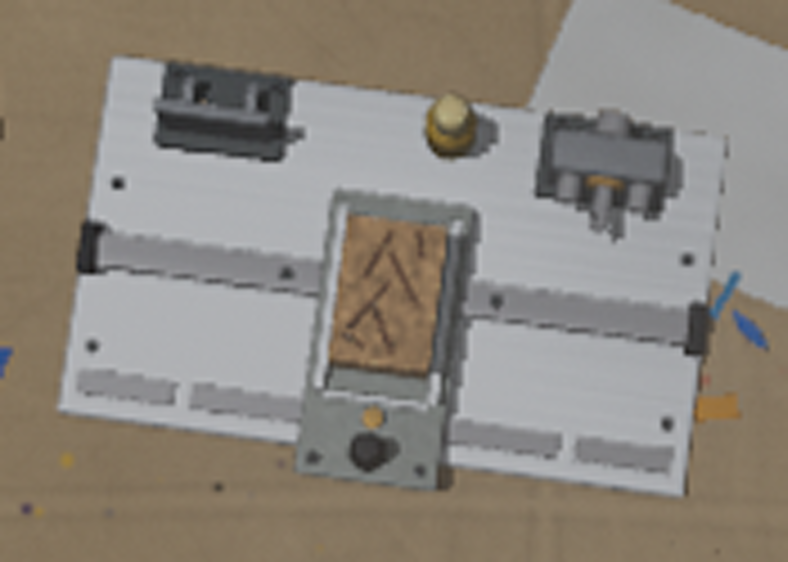

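Register head is at crop (605,160), the right-hand (-y) station. Bed corners in the crop are (113,57), (725,135), (62,410), (685,495), and the knob top is at (370,447). I'll convert these and refine with the wrist camera from above the knob.

Run:
```python
from h import *
d=eyes.get_image("top")
P=lambda u,v,z: onz(d,(u+.5)/4.5-.5+225,(v+.5)/4.5-.5+155,z)
TL,TR,BL,BR=[P(*q,.012) for q in((113,57),(725,135),(62,410),(685,495))]
yaw=lambda a,b: np.degrees(np.arctan2(*(b-a)[1::-1]))
print(TL,TR,BL,BR); print("yaw",yaw(TR,TL)-90,yaw(BR,BL)-90,yaw(BL,TL),yaw(BR,TR))
print(np.linalg.norm(TL-TR),np.linalg.norm(BL-TL))
C=(TL+TR+BL+BR)/4; psi=np.radians(np.mean([yaw(TR,TL)-90,yaw(BR,BL)-90]))
k=P(370,447,.074); print("C",C,"knob",k,"knob in C",R.from_euler("z",-psi).apply(k-C))
bl=P(388,293,.081); print("block in knob",R.from_euler("z",-psi).apply(bl-k))
y=np.degrees(psi)
for yy in(y,y+180): print(yy,kin.ik([*k[:2],.16],[180,0,yy]))
yy=y if kin.ik([*k[:2],.16],[180,0,y]) is not None else y+180
```

```text
[0.73212874 0.17585018 0.012     ] [ 0.69113772 -0.17713183  0.012     ] [0.52717172 0.19922197 0.012     ] [ 0.48416411 -0.15499655  0.012     ]
yaw -6.623962546212368 -6.922708210092807 -6.505488466153842 -6.104429441313939
0.35535414023867945 0.20628529631875256
C [0.60865057 0.01073594 0.012     ] knob [0.50451563 0.02192937 0.074     ] knob in C [-0.1047283  -0.00116657  0.062     ]
block in knob [0.08323389 0.00135435 0.007     ]
-6.773335378152589 [ 2.02919978e+01  1.02888889e+01 -4.34030111e+00  2.54444375e-14
 -7.53708100e+01  6.29346668e+01]
173.22666462184742 [ 2.02919978e+01  1.02888889e+01 -4.34030111e+00 -2.54444375e-14
 -7.53708100e+01 -1.17065333e+02]
```

Run:
```python
from h import *
robot.move_ptp([.5045,.022,.19],[180,0,-6.7])
effector.set_gripper(.06,20)
robot.sleep(.3)
d=eyes.get_image("wrist"); cv2.imwrite("pics/w0.png",d["image"]); print({k:v for k,v in d.items() if k!="image"})
s=status.get_state(); print(s["clock"],s["position"],s["tcp_rot"],s["wrist_force"],s["grip_width"])
```

```text
{'fovy': 65.70646984690485, 'cx': 322.2686793011505, 'cy': 241.56550913992012, 'origin': array([0.58504974, 0.01357004, 0.3707493 ]), 'attitude': array([ 1.61630104e+02, -2.13803788e-02, -9.67118332e+01])}
3.0083 [0.50448888 0.02201371 0.18997772] [ 1.79999707e+02  3.39847932e-03 -6.70080861e+00] [ 0.59751194  0.30585725 -0.45209898] 0.06017092325215937
```

View pics/w0.png

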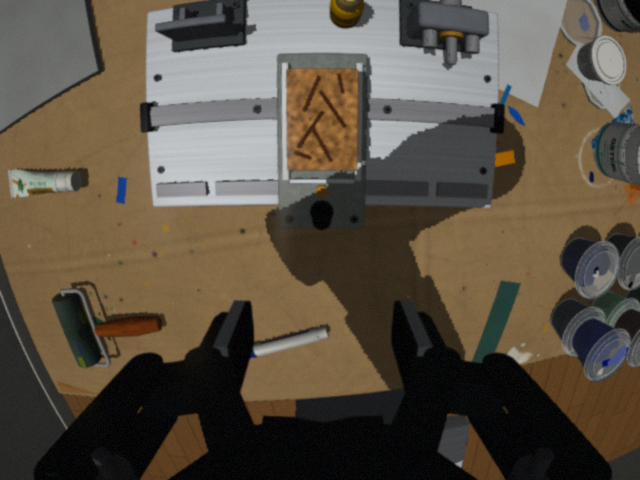

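The knob is at about (321,213), dark, with the block top spanning (288..358, 68..168). Rail ends are at (148,117) and (498,117), and the head is at (450,25).

Run:
```python
from h import *
d=eyes.get_image("wrist"); im=d["image"]
psi=-6.7; 
def rot(p): return R.from_euler("z",-psi,degrees=True).apply(p)
c=cv2.resize(im[40:240,260:380],None,fx=3,fy=3,interpolation=cv2.INTER_CUBIC)
cv2.imwrite("pics/w0c.png",c)
P=lambda u,v,z: onz(d,u,v,z,True)
rl,rr=P(148,117,.025),P(498,117,.025); print("rail yaw",np.degrees(np.arctan2(*(rl-rr)[1::-1]))-90)
a,b=P(153,206,.012),P(491,206,.012); print("edge yaw",np.degrees(np.arctan2(*(a-b)[1::-1]))-90,np.linalg.norm(a-b))
hsv=cv2.cvtColor(im,cv2.COLOR_BGR2HSV)
m=np.zeros(im.shape[:2],np.uint8); m[195:235,300:345]=(hsv[195:235,300:345,2]<28)*255
n,l,s,ce=cv2.connectedComponentsWithStats(m); i=1+np.argmax(s[1:,4]); print(s[i],ce[i])
for v in(218,214,): print("knob",P(321,v,.074))
m=np.zeros(im.shape[:2],np.uint8); w=np.s_[50:185,275:370]; m[w]=((hsv[w][...,0]<22)&(hsv[w][...,0]>5)&(hsv[w][...,1]>110)&(hsv[w][...,2]>60))*255
m=cv2.morphologyEx(m,cv2.MORPH_CLOSE,np.ones((7,7)))
m=cv2.morphologyEx(m,cv2.MORPH_OPEN,np.ones((11,11)))
r=cv2.boundingRect(m);print(r)
bl=P(r[0]+r[2]/2,r[1]+r[3]/2,.081); bk=P(r[0]+r[2]/2,r[1]+r[3],.081);fr=P(r[0]+r[2]/2,r[1],.081);print("block",bl,bk,fr,np.linalg.norm(bk-fr))
```

```text
rail yaw -6.681891508238579
edge yaw -6.71834174539255 0.3585828438260487
[310 200  24  30 540] [321.28703704 214.18518519]
knob [0.50763824 0.02363174 0.074     ]
knob [0.51101988 0.02323068 0.074     ]
(287, 69, 71, 101)
block [0.58726839 0.01303268 0.081     ] [0.54796339 0.01765373 0.081     ] [0.62665737 0.00839952 0.081     ] 0.07923624579439295
```

View pics/w0c.png

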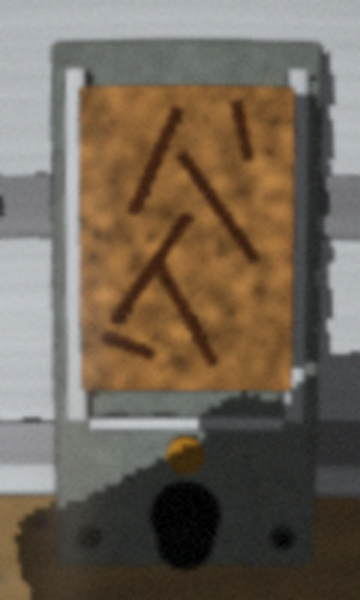

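Knob top centre is at about (322,220.5), i.e. world (0.505, 0.023), and bed yaw is -6.7°. Next: grip the knob and slide to the -y station.

```bash
cat >> h.py <<'E'
psi=-6.7; a=np.radians(psi)
ex=np.array([np.cos(a),np.sin(a),0]); ey=np.array([-np.sin(a),np.cos(a),0])
K=np.array([.505,.023,0])
def bedF(n=5):
    F=[]
    for _ in range(n): F.append(status.get_state()["wrist_force"]); robot.sleep(.02)
    F=np.mean(F,0); return np.round([F@ex,F@ey,F[2]],2)
def at(x,y,z): return list(K+x*ex+y*ey+[0,0,z])
E
python3 - <<'E'
from h import *
robot.move_linear(at(0,0,.10),rate=.1); print(bedF())
robot.move_linear(at(0,0,.047),rate=.06); print("down",bedF())
effector.set_gripper(0.0,20); s=status.get_state(); print("grip",s["grip_width"],s["gripper_force"],bedF())
robot.move_linear(at(0,-.098,.047),rate=.06); print("98",bedF())
for y in np.arange(-.100,-.1145,-.001):
    robot.move_linear(at(0,y,.047),rate=.02); robot.sleep(.1); s=status.get_state(); print(round(y,4),bedF(),np.round((s["position"]-K)@ey,4))
    if y<-.107 and bedF()[1]>2.5: break
print(s["clock"],s["grip_width"])
E
```

```text
[ 0.11 -0.37  0.01]
down [ 0.05  0.19 -0.36]
grip -0.0003116459954464648 0.0 [ 0.06  0.18 -0.3 ]
98 [-0.23 -0.15  0.02]
-0.1 [-0.34 -0.06  0.05] -0.1
-0.101 [ 0.19  0.19 -0.11] -0.101
-0.102 [ 0.32  0.09 -0.42] -0.102
-0.103 [-0.14  0.08 -0.01] -0.103
-0.104 [-0.03  0.12 -0.51] -0.104
-0.105 [-0.1   0.19  0.16] -0.105
-0.106 [ 0.07  0.05 -0.4 ] -0.106
-0.107 [-0.04 -0.07  0.23] -0.107
-0.108 [-0.2   0.05  0.01] -0.108
-0.109 [-0.12 -0.2  -0.1 ] -0.109
-0.11 [ 0.25 -0.25  0.26] -0.11
-0.111 [0.23 0.16 0.42] -0.111
-0.112 [0.22 0.08 0.21] -0.112
-0.113 [-0.25  0.09  0.13] -0.113
-0.114 [-0.14 -0.07 -0.05] -0.114
14.8583 0.00013177625936825935
```

The fingers closed on nothing. I'll look before going further.

Run:
```python
from h import *
for n in("scene","wrist"):
    d=eyes.get_image(n); cv2.imwrite(f"pics/{n}1.png",d["image"])
im=cv2.imread("pics/scene1.png")[180:340,190:400]
w=cv2.imread("pics/wrist1.png")
cv2.imwrite("pics/s1.png",np.hstack([cv2.resize(im,(400,305)),cv2.resize(w,(400,305))]))
```

```text
(no output)
```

View pics/s1.png

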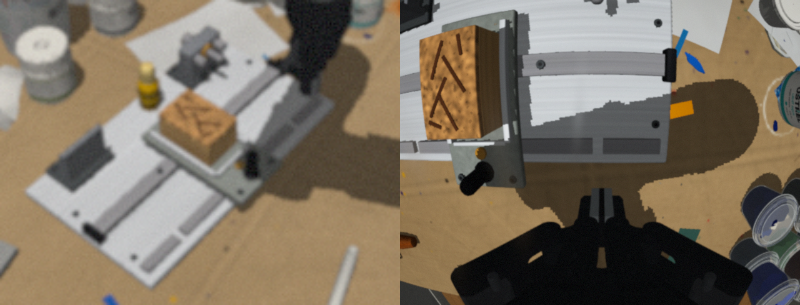

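The carriage has not moved: the knob is still at middle, and the closed fingers passed beside it. I'll re-locate the knob using the top, scene and both wrist views.

Run:
```python
from h import *
print(kin.__dir__()[:0])
d=eyes.get_image("wrist"); im=d["image"]; g=im.max(2)
t=eyes.get_image("scene"); gs=t["image"].max(2)
tp=eyes.get_image("top")
def blob(g,w,th):
    m=np.zeros(g.shape,np.uint8); m[w]=(g[w]<th)*255
    n,l,s,ce=cv2.connectedComponentsWithStats(m); i=1+np.argmax(s[1:,4]); return s[i],ce[i]
print("wrist",blob(g,np.s_[240:320,80:165],35)); print("scene",blob(gs,np.s_[250:285,305:345],45))
print(d["origin"],d["attitude"])
w=cv2.resize(im[220:330,60:220],None,fx=2.5,fy=2.5,interpolation=2)
s=cv2.resize(t["image"][245:290,290:355],None,fx=6,fy=6,interpolation=2)
o=np.zeros((280,800,3),np.uint8); o[:275,:400]=w[:275]; o[:270,405:795]=s; cv2.imwrite("pics/k.png",o)
```

```text
[]
wrist (array([  96,  254,   55,   53, 1628], dtype=int32), array([123.16769042, 280.24570025]))
scene (array([319, 259,   7,  14,  85], dtype=int32), array([321.82352941, 265.91764706]))
[ 0.57225045 -0.09865591  0.22774876] [ 1.61630090e+02 -2.12346710e-02 -9.67119691e+01]
```

View pics/k.png

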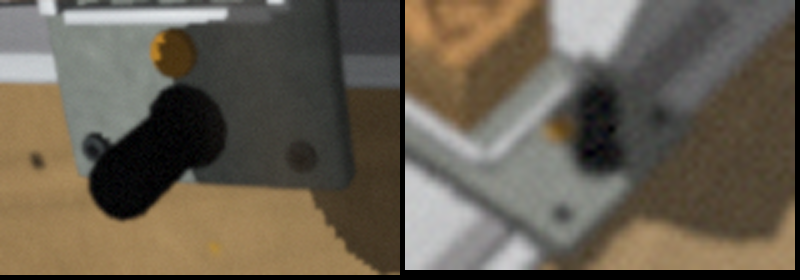

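Left view: knob top disc at native (110,293), flange at (134,271). Scene view: knob top at (321.5,261).

Run:
```python
from h import *
d=eyes.get_image("wrist"); t=eyes.get_image("scene"); p=eyes.get_image("top")
print("wrist top",onz(d,110.4,293,.074,True),"base",onz(d,134.4,270.8,.039,True))
print("scene",onz(t,321.5,261.5,.074)); print("top",onz(p,(370.5)/4.5-.5+225,(451)/4.5-.5+155,.074))
robot_tip=status.get_state()["position"]; print(robot_tip, status.get_state()["grip_width"])
# fingertip seen by wrist: native px (960? ) 
print("tip px ray at z=.047", onz(d,(600-400)/.625,188*480/305,.047,True))
```

```text
wrist top [0.5064123  0.02015736 0.074     ] base [0.50478673 0.02355917 0.039     ]
scene [0.50290046 0.0285362  0.074     ]
top [0.50262708 0.02189723 0.074     ]
[ 0.49168871 -0.09020999  0.04700368] 6.0010081432777415e-05
tip px ray at z=.047 [ 0.48193766 -0.08685731  0.047     ]
```

Run:
```python
from h import *
def proj(d,p,fish):
    q=R.from_euler("xyz",d["attitude"],degrees=True).inv().apply(np.array(p)-d["origin"]); f=240/np.tan(np.radians(d["fovy"]/2))
    r=np.linalg.norm(q[:2]); k=(np.arctan2(r,q[2])/r if fish else 1/q[2])*f
    return d["cx"]+q[0]*k,d["cy"]+q[1]*k
s=status.get_state(); T=s["position"]
t=eyes.get_image("scene"); w=eyes.get_image("wrist"); p=eyes.get_image("top"); out=[]
for d,fi,(x0,y0),(sx,sy),k in((t,0,(300,180),(90,120),4.4),(w,1,(250,200),(150,150),2.6),(p,0,(0,0),(0,0),3)):
    im=d["image"].copy()
    c=proj(d,T,fi)
    if d is p: x0,y0,sx,sy=int(c[0]-35),int(c[1]-60),75,110; k=5
    cr=cv2.resize(im[y0:y0+sy,x0:x0+sx],None,fx=k,fy=k,interpolation=2)
    for dz,col in((0,(0,0,255)),(.02,(0,255,0)),(.04,(255,0,0))):
        u,v=proj(d,T+[0,0,dz],fi); print(u,v); cv2.circle(cr,(int((u-x0)*k),int((v-y0)*k)),3,col,-1)
    out.append(cv2.resize(cr,(int(cr.shape[1]*500/cr.shape[0]),500)))
o=np.hstack(out); o=cv2.resize(o,None,fx=min(1,800/o.shape[1]),fy=min(1,800/o.shape[1])); cv2.imwrite("pics/tip.png",o); print(o.shape)
```

```text
351.1851109100333 237.96797076803716
351.76608929452647 232.34159485550921
352.3641233636578 226.5500463723978
324.0620447755807 278.9806557018359
324.26115627235504 295.8732956213893
324.5015193310222 316.4806278163594
352.3206459346134 260.5296349254494
352.88534646715163 260.08563626169115
353.46959132431397 259.6262707733646
(329, 800, 3)
```

View pics/tip.png

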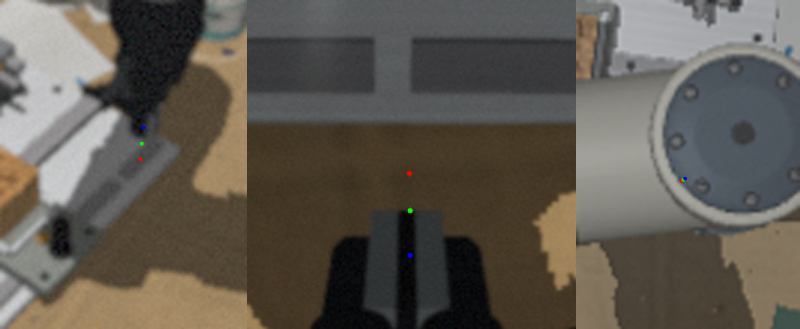

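Red, green and blue mark the reported TCP at +0, +20 and +40 mm. The fingertip actually shows about 25–33 mm above the reported TCP in both the scene view (140,132) and the wrist view (407,210), so the fingers passed over the 74 mm knob. I'll confirm with a gentle touch on bare table in front of the bed.

Run:
```python
from h import *
robot.move_linear(at(-.03,-.10,.047),rate=.1)
robot.move_linear(at(-.03,-.10,.012),rate=.06); f0=bedF(8); print(f0)
z=.012
while z>-.04:
    z-=.0015
    try: robot.move_linear(at(-.03,-.10,z),rate=.03)
    except robot.Unreachable as e: print("unreach",z); break
    f=bedF(2)
    if f[2]-f0[2]>2.5: break
s=status.get_state(); print(z,f,s["position"],s["clock"])
robot.move_linear(at(-.03,-.10,.03),rate=.1)
```

```text
[0.15 0.09 0.25]
-0.03750000000000001 [-1.17  0.14  4.38] [ 0.46387442 -0.07282948 -0.03710249] 26.275
```

The tip is about 36.5 mm shorter than the reported TCP. I'll compensate and retry, aborting if the grip is not around 16 mm.

```bash
echo "OFF=-.0365
def tip(x,y,z): return at(x,y,z+OFF)" >> h.py
python3 - <<'E'
from h import *
robot.move_linear(tip(-.03,-.10,.10),rate=.15)
effector.set_gripper(.05,20)
robot.move_linear(tip(0,-.001,.10),rate=.15)
robot.move_linear(tip(0,-.001,.05),rate=.08); print("down",bedF(2))
effector.set_gripper(0.0,20); s=status.get_state(); print("grip",s["grip_width"],s["gripper_force"],bedF(3),s["clock"])
if not .012<s["grip_width"]<.022: raise SystemExit("no grip")
robot.move_linear(tip(0,-.104,.05),rate=.07); print("104",bedF(2))
for y in (-.107,-.109,-.111):
    robot.move_linear(tip(0,y,.05),rate=.03); print(y,bedF(3))
print(status.get_state()["clock"])
E
```

```text
down [-0.08  0.25 -0.01]
grip 0.014930888015485713 20.872936137020588 [-1.35  0.22  3.64] 30.0583
104 [-2.69  2.41  6.58]
-0.107 [-1.75 -4.11  5.28]
-0.109 [-2.72 -1.19  5.82]
-0.111 [-2.67 -0.05  6.87]
32.6667
```

Grip is good, and the force trace shows the ball drawing the carriage in, with zero force at about -0.111. Next: release, straddle the knob and push the block with force watching.

Run:
```python
from h import *
effector.set_gripper(.034,20)
Y=-.111; Z=.052
robot.move_linear(tip(0,Y,Z),rate=.03); robot.sleep(.2)
s=status.get_state(); f0=bedF(5); print("rel",s["grip_width"],f0)
robot.move_linear(tip(.025,Y,Z),rate=.06)
x=.025; print(bedF(3)-f0)
while x<.068:
    st=.002 if x<.043 else .001 if x<.053 else .0004
    x+=st; robot.move_linear(tip(x,Y,Z),rate=.02); f=bedF(3)-f0
    print(round(x,4),f,round(status.get_state()["clock"],1))
    if -f[0]>8.2: break
    if abs(f[1])>4 or status.get_state()["clock"]>52: print("stop"); break
d=eyes.get_image("wrist"); cv2.imwrite("pics/fin.png",d["image"]); t=eyes.get_image("scene"); cv2.imwrite("pics/finS.png",t["image"])
```

```text
rel 0.033992057906998496 [ 0.11  0.3  -0.16]
[ 0.09 -0.43  0.3 ]
0.027 [ 0.02 -0.3   0.35] 34.4
0.029 [ 0.09 -0.22  0.09] 34.7
0.031 [-0.38 -1.03  0.18] 35.0
0.033 [ 0.23  0.21 -0.37] 35.3
0.035 [-0.52 -0.24 -0.45] 35.6
0.037 [0.18 0.12 0.57] 35.9
0.039 [-0.01 -0.18 -0.05] 36.2
0.041 [-0.08 -0.28 -0.2 ] 36.5
0.043 [-0.07  0.06  0.74] 36.8
0.044 [-0.11 -0.11  0.24] 37.1
0.045 [-0.97 -0.37  0.63] 37.4
0.046 [-4.35  0.05  3.21] 37.7
0.047 [-4.87 -0.3   2.98] 38.0
0.048 [-4.27 -0.39  2.33] 38.3
0.049 [-4.19 -0.59  1.92] 38.6
0.05 [-4.81 -0.09  1.79] 38.9
0.051 [-4.82 -0.13  1.01] 39.2
0.052 [-5.06 -0.76  1.14] 39.5
0.053 [-4.67 -0.4   1.46] 39.8
0.0534 [-5.87 -0.32  1.44] 40.1
0.0538 [-5.33 -0.42  1.3 ] 40.4
0.0542 [-5.89 -0.23  1.94] 40.7
0.0546 [-5.48 -0.18  1.31] 41.0
0.055 [-5.91 -0.56  2.2 ] 41.3
0.0554 [-5.75 -0.05  2.12] 41.6
0.0558 [-6.04 -0.57  2.23] 41.9
0.0562 [-5.98 -0.29  1.56] 42.2
0.0566 [-6.53 -0.19  2.07] 42.5
0.057 [-6.18 -0.42  2.68] 42.8
0.0574 [-6.99  0.01  2.95] 43.1
0.0578 [-5.92 -0.28  2.48] 43.4
0.0582 [-6.74 -0.11  2.44] 43.7
0.0586 [-6.59 -0.23  2.95] 44.0
0.059 [-7.59 -0.71  2.79] 44.3
0.0594 [-8.1   0.17  4.16] 44.6
0.0598 [-9.33  0.33  5.03] 44.9
```

Plunger contact was at 0.0455, and force starts rising steeply at about 0.0592, 14 mm later, which means the stops. I'll add a little more preload and check the picture.

Run:
```python
from h import *
for x in (.0602,.0606):
    robot.move_linear(tip(x,-.111,.052),rate=.01); f=bedF(5); print(x,f)
    if -f[0]>12: break
robot.sleep(.5); print(bedF(5),status.get_state()["clock"])
w=eyes.get_image("wrist")["image"]; s=eyes.get_image("scene")["image"]
o=np.hstack([cv2.resize(w[0:400,120:520],(400,400)),cv2.resize(s[190:300,270:380],(400,400),interpolation=2)]); cv2.imwrite("pics/f2.png",o)
```

```text
0.0602 [-10.68   0.71   6.27]
0.0606 [-12.44   1.27   7.67]
[-11.98   1.72   6.91] 46.2917
```

View pics/f2.png

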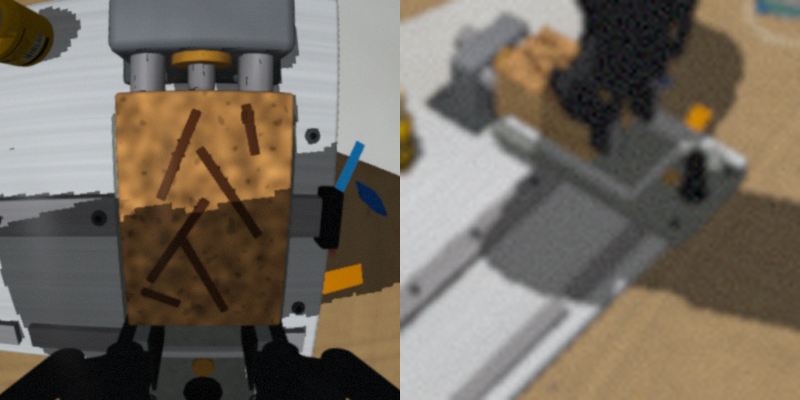

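The wrist view shows the block square and centred, meeting both bosses at (147,92) and (252,92). The plunger is level between them and both fingers are on the rear face near (130,325) and (280,325). The bottle is still upright at (20,30). Force holds steady at 12 N.

```bash
python3 -c "
from rig import robot
print(robot.job_done())"
```

```text
the job is handed in; nothing more can be done
None
```

I handed the job in: the carriage is in the register head's detent (-y station), and the gripper is holding the block square against both stops at about 12 N; the first grip missed the knob because the fingertips sit about 36 mm above the reported TCP, and the retry worked.

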